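Shut the tilt-out bin and hang up the cake server

TASK

Push the green bin's tilt-out drawer fully shut, so that the peg on its front stands level enough to hold a tool; then take the steel cake server out of the cutlery caddy and hang it by the hole in its handle on that peg, leaving it hanging there at rest with the drawer still shut. Leave the caddy, the glass cake dome, the saucer and the spatula as they are.

Things in the scene. Friction and masses are not known exactly. Their poses are not given: they have to be found in the camera images.
- bin: Green enamel bin, 200 deep (x) x 216 wide (y) x 260 high, fixed. Origin under the centre of its body; the front, which is the tilt-out drawer, faces its -x; z is up. The front face of the shut drawer lies 102 mm from the origin along -x. Its flat lid (top at 260 mm) reaches 94 mm out along -x.
- drawer (a joint): Tilt-out drawer: the bin's whole front panel, 12 mm thick, 196 mm wide and 220 mm high, hinged along its lower edge, with a tray behind it. Angle in rad: 0 is shut (panel upright), growing as its top tilts outwards (to the bin's -x), up to 0.75. It stays where it is left; about 3 N at its top edge moves it.
- drawer_hinge (a point): Point on the drawer's hinge line, mid-width, 30 mm above the counter. The inner face of the drawer's panel passes through it; the outer face is 12 mm further out. Axes as the bin's.
- drawer_top (a point): Centre of the outer face of the drawer's panel, 4 mm below its upper edge, 216 mm from the hinge. Moves with the drawer; axes as the bin's when shut.
- peg_root (a point): Where the steel peg leaves the drawer's outer face, mid-width, 6 mm under drawer_top, 240 mm above the counter when shut. Moves with the drawer; -x points straight out of the panel, y along its width, z up along the panel. The peg is 8 mm thick and runs 55 mm out along -x, rising 12 degrees towards its tip when the drawer is shut.
- peg_tip (a point): Centre of the 10 mm ball at the free end of the peg, 54 mm out from the panel and 11.5 mm higher than peg_root when shut. Same axes as peg_root.
- caddy: White plastic cutlery caddy, fixed, 110 (x) x 70 (y) x 90 high, open at the top. Origin under its centre. Two inner walls across its middle make a narrow slot, 8 mm along its x and 62 mm along its y, floor 4 mm up, in which the server stands.
- server: Flat steel cake server, 215 mm long, about 0.13 kg, standing blade down in the caddy's slot, free to lean a few degrees. Origin at the middle of the blade's end; z runs along the tool up to the handle's end; y is across its width, x is through its thickness. Blade 90 mm long, up to about 50 wide, 3 thick; handle 28 mm wide (y) and 6 mm thick (x) from 90 mm to 215 mm.
- eye (a point): Centre of the round 16 mm hole through the server's handle, 200 mm from its origin, 15 mm below the handle's end. The hole's axis is the server's x; axes as the server's.
- server_grip (a point): Point on the server's handle 168 mm from its origin (32 mm below the hole), good for gripping across the 28 mm width. Axes as the server's.
- dome: Glass cake dome on a round wooden board, 200 mm across, 168 high; origin under its centre. Leave alone.
- saucer: Blue ceramic saucer, 140 mm across, 18 high; origin under its centre. Leave alone.
- spatula: Silicone spatula lying flat, along its own x, origin at the middle of its underside. Leave alone.
There are look-alikes about, which are no part of the job. Of the things that look like the server, take the one that is farthest to the robot's left at the start.

How it is judged:
By the outcome, as a careful person would: the job done as asked, in the order asked, and still so for the second after the job is handed in, with the robot touching nothing.
It also fails if it takes over 64 s, if anything falls off the work surface, if the arm or the gripper's body presses on something with over 40 N, if the wrist force passes 120 N, or if a joint passes its speed limit or range.

ROBOT

A 7-joint arm with a two-finger parallel gripper is mounted at the origin on the work surface. World frame = base frame: x ahead of the robot, y to its left, z up, the work surface at z = 0. Lengths are in mm, angles in rad, forces in N, time in s.
With the tool pointing down it reaches from about 425 to 950 mm from the base axis. Payload 16.7 kg.
Tool frame: the origin (TCP) lies on the mounting face of the last link; the fingertips stand 199 mm ahead of it and the grasp point (between the pads) lies 180 mm ahead of it; z points along the fingers, y is the line along which they close (so a half turn about z gives the same grasp; the last joint's range is limited). The gripper opens to 94 mm and grips with 3 to 60 N. Pads are 16 mm wide; open, the fingers measure 119 mm over their backs; the gripper's body (75 mm by 177 mm) begins 78 mm behind the grasp point.
Start: joints at [0.954, 0.426, 0.074, 1.606, -0.034, 1.111, -0.067], TCP at [304.337, -602.467, 404.667] pointing down, gripper open.
Joint ranges: [-2.85, 2.85], [-0.5, 2.14], [-1.23, 1.37], [0.21, 2.46], [-1.02, 4.16], [0.16, 2.05], [-2.73, 2.73]. Speed limits (rad/s): [1.89, 1.89, 2.39, 2.39, 3.01, 3.01, 3.01].

INTERFACE

Orientations are given as a unit quaternion [w, x, y, z].
In Python, from bench import arm gives the robot as it stands.
- The arm moves only by the tool send_rows, never from a script. Its argument "plan" is a list of rows, each a list of 7 numbers: the finger opening in m, from 0 to 0.094, then the shift along the tool's x, y, z in m, then the turn, a rotation vector about the tool's x, y, z in rad. In form: [[claw, tx, ty, tz, wx, wy, wz], ...]. A call has 1 to 20 rows; each row shifts and turns the commanded pose from where the row before left it, along the tool's axes as they then stand; what a row does not reach is not made up. A row lasts 1/12 s, in which the tool goes at most 41.7 mm and 7.16 degrees, less where a joint would pass 70% of its speed; a pose out of reach is approached as far as the arm can. A call with a gripper value outside its range is refused whole. The fingers move at their own pace and stop on an object; "newtons" is the grip in N (left out, the last holds). Time passes only in rows, so rows that do not move let the fingers close. It gives the time, the measured TCP pose, the force, the opening and the grip force at its end, in the units of the state.
- arm.sense(): the state, without advancing time (a new reading comes with each control period).
- arm.capture(name): name is "scene" or "top" or "wrist"; returns (picture, depth): 384x512x3 uint8, red, green, blue; 384x512 float32, mm along the optical axis (not along the pixel's ray), 0 where there is no reading.
- arm.camera_info(name): a dict with "vfov" (degrees; the focal length in pixels is half the picture's height over the tangent of half this angle, whatever the lens; pixels are square), "cx", "cy" (the principal point, pixels), "rvec" (rotation vector, rad) and "tvec" (3), from world to camera coordinates, as OpenCV has them; the wrist camera has in their place "T_tool_cam" (4x4, takes a point from camera to tool coordinates, whose origin is the TCP and whose axes are the flange's). Camera axes: x right, y down, z forward; pixel columns grow to the right and rows downward; lengths in mm; the calibration is good to about 2 mm. A picture is of the moment at which its call begins: read the wrist's pose just before it. camera_info takes no time and is no camera call.
- arm.finish_job(): hands the job in; it is judged then, once.
Trained networks look in the newest picture that a camera, given by its name, has taken for a name from the list of things; names that differ only in an ending like _2 or _b are one class to them, and where a whole thing is asked for, a point or a joint stands for the part that bears it (a point fixed in the world has none). Each returns a list of dicts, best first, with "score" (0 to 1); they miss things now and then, are a little off and sometimes report something else, mostly with a low value. They report only what shows in the picture. A call takes as long as a camera call. They do not tell look-alikes from the thing itself.
- arm.masks_of(camera, query): "pixels" (384x512 bool, what is visible of it) and "centre" ([column, row] in pixels, amid what is visible of it).
The state is a dict: "time": time; "joints": joint angles; "dq": joint speeds; "effort": joint torques, N m; "tcp_pos": TCP position; "orientation": TCP orientation; "wrist_force": force on the tool from outside, world axes, zero at the start; "moment": the same for the moment, N m; "opening": opening from 0.0 (shut) to 1.0 (fully open); "finger_force": force on a finger pad.
Only numpy, scipy, OpenCV 4.12 (cv2) and the standard library are available. Lean on these libraries where they do the work, as an engineer would, in place of code of your own. Each camera call takes 0.05 s, during which the arm holds its last target. There are 200 camera calls.

## Working session

There is one attempt and no reset: what is moved stays moved. The work goes in short steps, Python scripts to look and compute and a tool call to move; the robot and the scene stay as the last step left them, time stands still between calls to the robot, and variables do not carry over. Pictures are saved under pics/ and viewed, at most 13 in all, crops included, and the job is handed in when it is done.

Besides the shell and the picture viewer there is one more tool, called by a JSON object that holds its "method" and its "body", one argument or row to a line. send_rows: Moves the arm, as the interface text tells. Its arguments: {"type":"object","properties":{"plan":{"type":"array"},"newtons":{"type":"number"}},"required":["plan"]}

```bash
ls; mkdir -p pics; cat > h.py <<'E'
import numpy as np, cv2
from scipy.spatial.transform import Rotation as R
from bench import arm
def tool():
    s=arm.sense(); q=s["orientation"]; T=np.eye(4)
    T[:3,:3]=R.from_quat([q[1],q[2],q[3],q[0]]).as_matrix(); T[:3,3]=s["tcp_pos"]; return T
def cam(name,T=None):
    c=arm.camera_info(name); f=192/np.tan(np.radians(c["vfov"])/2)
    if "rvec" in c:
        M=np.eye(4); M[:3,:3]=cv2.Rodrigues(np.array(c["rvec"],float))[0]; M[:3,3]=np.ravel(c["tvec"]); W=np.linalg.inv(M)
    else: W=(tool() if T is None else T)@np.array(c["T_tool_cam"])
    return f,c["cx"],c["cy"],W
def pts(name,depth,mask,K=None):
    f,cx,cy,W=K or cam(name)
    v,u=np.nonzero(mask&(depth>0)); d=depth[v,u]
    P=np.c_[(u-cx)/f*d,(v-cy)/f*d,d]
    return P@W[:3,:3].T+W[:3,3]
def proj(P,K):
    f,cx,cy,W=K; p=(np.atleast_2d(P)-W[:3,3])@W[:3,:3]
    return np.c_[p[:,0]/p[:,2]*f+cx,p[:,1]/p[:,2]*f+cy]
def save(n,im,s=1.5): cv2.imwrite(n,cv2.resize(im[:,:,::-1],None,fx=s,fy=s,interpolation=cv2.INTER_CUBIC))
E
python3 - <<'E'
from h import *
ims=[]
for n in ("scene","top"):
    im,d=arm.capture(n); np.savez(f"{n}.npz",im=im,d=d); ims.append(im)
    for q in ("bin","drawer","peg_tip","caddy","server","dome","saucer","spatula"):
        for m in arm.masks_of(n,q):
            P=pts(n,d,m["pixels"]); 
            print(n,q,round(m["score"],2),np.round(m["centre"]),m["pixels"].sum(),np.round(np.percentile(P,[3,50,97],axis=0)).tolist() if len(P) else None)
save("pics/both.png",np.vstack(ims),0.78*1)
save("pics/scene.png",ims[0],1.5); save("pics/top.png",ims[1],1.5)
print(arm.sense())
E
```

```text
pics
scene bin 0.85 [384. 218.] 16955 [[453.0, 141.0, 9.0], [629.0, 313.0, 199.0], [655.0, 415.0, 262.0]]
scene bin 0.6 [215. 156.] 409 [[538.0, -185.0, 89.0], [558.0, -175.0, 153.0], [571.0, -168.0, 219.0]]
scene drawer 0.65 [327. 192.] 2898 [[448.0, 125.0, 58.0], [575.0, 162.0, 172.0], [633.0, 215.0, 227.0]]
scene drawer 0.41 [246. 283.] 2063 [[724.0, 10.0, 4.0], [780.0, 66.0, 11.0], [842.0, 127.0, 19.0]]
scene peg_tip 0.85 [329. 195.] 2774 [[450.0, 128.0, 70.0], [576.0, 161.0, 173.0], [632.0, 213.0, 227.0]]
scene caddy 0.81 [214. 189.] 1431 [[530.0, -235.0, 1.0], [577.0, -161.0, 62.0], [611.0, -116.0, 92.0]]
scene server 0.85 [204. 131.] 508 [[374.0, -363.0, 5.0], [389.0, -348.0, 101.0], [403.0, -338.0, 205.0]]
scene server 0.83 [221. 129.] 355 [[170.0, -455.0, 3.0], [437.0, -252.0, 154.0], [448.0, -239.0, 215.0]]
scene server 0.76 [187. 151.] 570 [[504.0, -354.0, 10.0], [510.0, -332.0, 95.0], [514.0, -312.0, 210.0]]
scene server 0.71 [214. 157.] 362 [[545.0, -184.0, 94.0], [558.0, -175.0, 154.0], [570.0, -168.0, 216.0]]
scene dome 0.67 [141. 188.] 3791 [[625.0, -409.0, 8.0], [717
[... 1397 characters left out ...]
.42608115,  0.07390952,  1.60598907, -0.03408433,
        1.1108166 , -0.06705963]), 'dq': array([-5.46509670e-04, -6.76699360e-04, -2.89920738e-04, -6.54103517e-05,
        3.00826718e-04,  2.00690624e-03,  1.05238418e-03]), 'effort': array([-3.40022789e-04, -9.35518599e+01,  3.66335213e+00, -4.54558289e+01,
       -4.90383175e-02,  1.30403702e-02, -4.36618984e-05]), 'tcp_pos': array([ 304.34737026, -602.46163079,  404.68449169]), 'orientation': array([-1.91971050e-05,  9.72769208e-01,  2.31775901e-01,  2.31560942e-06]), 'wrist_force': array([ 0.82909828,  0.66886705, -0.17016813]), 'moment': array([-0.00600183, -0.01568895,  0.03666316]), 'finger_force': 0.0, 'opening': 0.9981625111180651}
```

View pics/scene.png

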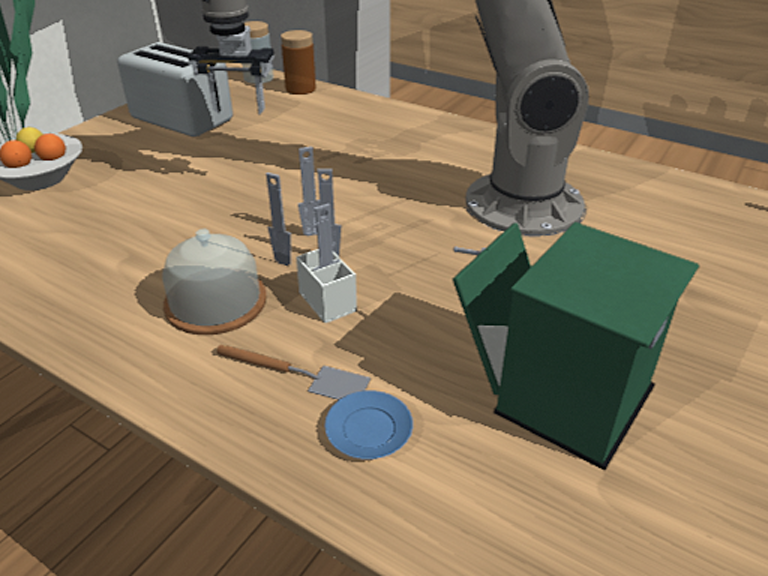

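View pics/top.png

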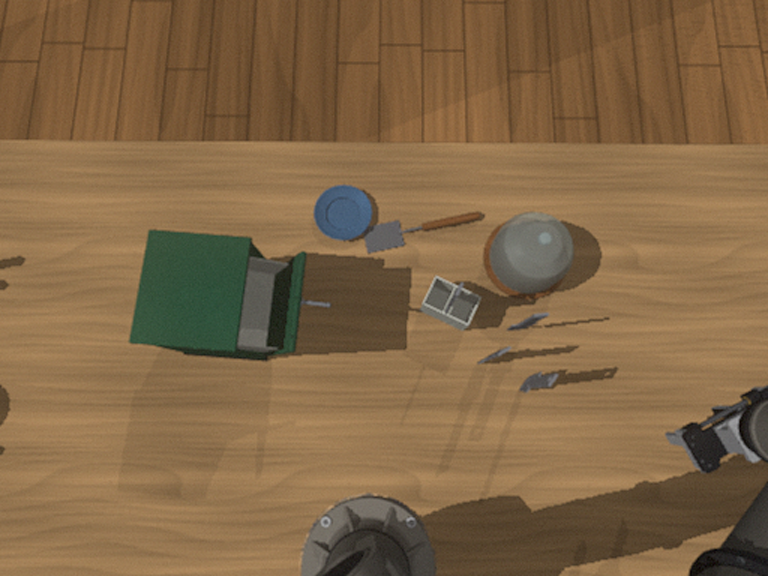

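The scene view shows the bin with its tilted drawer at (560,340) and the peg at (465,250). Four server-like tools show in full-picture pixels: (204,131), (221,129), (187,151), and (214,157) in the caddy. Their y values are -350, -250, -332 and -175. The caddy one is farthest left (largest y) and it stands in the slot. Next I'll fit the bin pose and crop to confirm the server.

```bash
python3 - <<'E'
from h import *
T=tool(); 
for n in ("top","scene"):
    z=np.load(n+".npz"); im,d=z["im"],z["d"]
    K=cam(n); A=pts(n,d,np.ones(d.shape,bool),K)
    # lid
    s=A[(abs(A[:,2]-260)<6)&(A[:,1]>130)&(A[:,0]>380)&(A[:,0]<720)&(A[:,1]<480)]
    r=cv2.minAreaRect(s[:,:2].astype(np.float32)); print(n,"lid",len(s),r,np.median(s[:,2])); print(cv2.boxPoints(r).round(1).tolist())
    # caddy rim
    c=A[(A[:,2]>84)&(A[:,2]<96)&(A[:,0]>490)&(A[:,0]<630)&(A[:,1]>-250)&(A[:,1]<-100)]
    r=cv2.minAreaRect(c[:,:2].astype(np.float32)); print("caddy",len(c),r)
    h=A[(A[:,2]>100)&(A[:,2]<230)&(A[:,0]>520)&(A[:,0]<600)&(A[:,1]>-200)&(A[:,1]<-140)]
    b=np.digitize(h[:,2],[120,140,160,180,200])
    print("server",len(h)); 
    for k in range(6):
        g=h[b==k]
        if len(g)>3: print(g.mean(0).round(1),g.std(0).round(1))
    # peg/drawer region points
    g=A[(A[:,2]>180)&(A[:,2]<245)&(A[:,0]>440)&(A[:,0]<660)&(A[:,1]>40)&(A[:,1]<160)]
    g=g[np.argsort(g[:,1])]; print("drawer/peg lowest y",len(g),g[:40:3].round(0).tolist())
    print(n,"cam pos",K[3][:3,3].round())
z=np.load("scene.npz"); im=z["im"][85:245,150:360]; save("pics/crop1.png",im,3.6)
E
```

```text
top lid 5385 ((546.1461791992188, 325.2934265136719), (196.71783447265625, 216.28533935546875), 85.74147033691406) 259.9872562334738
[[431.0, 235.1999969482422], [646.7000122070312, 219.1999969482422], [661.2999877929688, 415.3999938964844], [445.6000061035156, 431.3999938964844]]
caddy 179 ((559.876953125, -176.38967895507812), (109.79767608642578, 70.94151306152344), 65.02151489257812)
server 47
[ 551.1 -169.9  130.3] [5.3 1.7 5.1]
[ 552.4 -171.5  147.3] [10.   3.6  6.2]
[ 545.4 -169.2  172.7] [1.5 1.8 6.2]
[ 555.3 -172.2  189.5] [8.6 2.8 6. ]
[ 555.6 -174.4  217.9] [8.  4.4 5. ]
drawer/peg lowest y 574 [[525.0, 75.0, 208.0], [528.0, 78.0, 206.0], [532.0, 78.0, 204.0], [532.0, 81.0, 203.0], [526.0, 84.0, 202.0], [525.0, 86.0, 206.0], [525.0, 89.0, 208.0], [528.0, 92.0, 207.0], [531.0, 95.0, 208.0], [527.0, 100.0, 213.0], [530.0, 103.0, 212.0], [527.0, 106.0, 211.0], [530.0, 109.0, 210.0], [527.0, 111.0, 214.0]]
top cam pos [ 346.  -36. 1210.]
scene lid 5806 ((546.392578125, 324.66510009765625), (196.74822998046875, 219.46156311035156), 85.76422882080078) 260.4963067686309
[[429.700
[... 154 characters left out ...]
(559.5270385742188, -177.9444580078125), (118.04943084716797, 71.9101791381836), 64.85009765625)
server 356
[ 558.8 -174.9  109.8] [7.9 4.3 5.9]
[ 558.2 -175.   130.4] [7.1 4.  6. ]
[ 558.2 -174.8  150.4] [7.7 4.4 5.4]
[ 558.2 -174.7  169.5] [7.8 4.2 6. ]
[ 558.8 -175.3  190. ] [7.5 4.3 5.7]
[ 557.6 -174.9  213.1] [8.6 4.6 6.3]
drawer/peg lowest y 1204 [[529.0, 74.0, 205.0], [532.0, 76.0, 202.0], [524.0, 77.0, 207.0], [529.0, 79.0, 207.0], [531.0, 83.0, 207.0], [528.0, 84.0, 205.0], [529.0, 88.0, 207.0], [534.0, 90.0, 208.0], [532.0, 92.0, 208.0], [533.0, 95.0, 212.0], [534.0, 98.0, 211.0], [533.0, 100.0, 211.0], [526.0, 103.0, 211.0], [531.0, 105.0, 212.0]]
scene cam pos [1369.  473.  846.]
```

View pics/crop1.png

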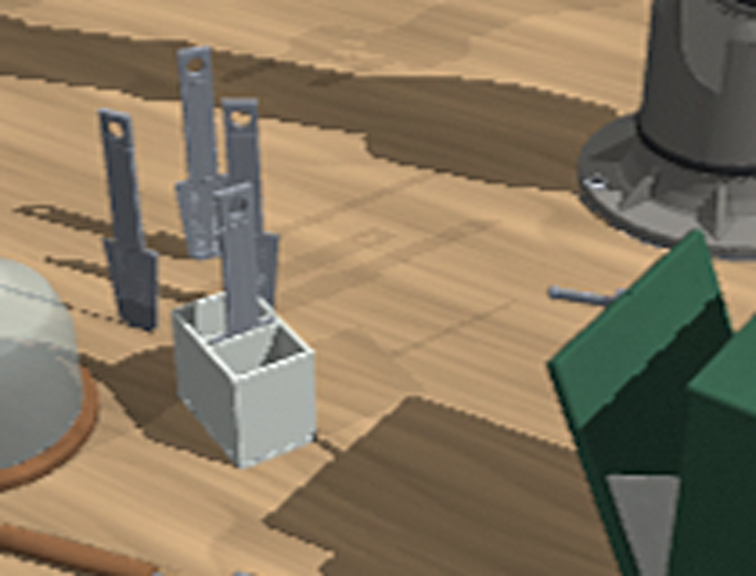

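The crop confirms it: the server in the caddy slot is at (235,230) in the crop, with its eye at (238,203). The other three stand outside the caddy, nearer the robot and further right. I'll push the drawer first.

{"method": "send_rows", "body": {
  "plan": [
    [0.094,0,0,-0.0095,0,0,-0.1143],
    [0.094,0,0,-0.0095,0,0,-0.1143],
    [0.094,0,0,-0.0095,0,0,-0.1143],
    [0.094,0,0,-0.0095,0,0,-0.1143],
    [0.094,0,0,-0.0095,0,0,-0.1143],
    [0.094,0,0,-0.0095,0,0,-0.1143],
    [0.094,0,0,-0.0095,0,0,-0.1143],
    [0.094,0,0,-0.0095,0,0,-0.1143],
    [0.094,0,0,-0.0095,0,0,-0.1143],
    [0.094,0,0,0,0,0,0]
  ]
}}

```text
time: 1.73
tcp_pos: [304.3, -602.7, 492.1]
orientation: [0.001, 0.731, 0.682, -0.0]
wrist_force: [0.3, -0.5, -0.2]
opening: 1.004
finger_force: 0.0
```

{"method": "send_rows", "body": {
  "plan": [
    [0.094,0.035,0.0086,0,0,0,0],
    [0.094,0.035,0.0086,0,0,0,0],
    [0.094,0.035,0.0086,0,0,0,0],
    [0.094,0.035,0.0086,0,0,0,0],
    [0.094,0.035,0.0086,0,0,0,0],
    [0.094,0.035,0.0086,0,0,0,0],
    [0.094,0.035,0.0086,0,0,0,0],
    [0.094,0.035,0.0086,0,0,0,0],
    [0.094,0.035,0.0086,0,0,0,0],
    [0.094,0.035,0.0086,0,0,0,0],
    [0.094,0.035,0.0086,0,0,0,0],
    [0.094,0.035,0.0086,0,0,0,0],
    [0.094,0.035,0.0086,0,0,0,0],
    [0.094,0.035,0.0086,0,0,0,0],
    [0.094,0.035,0.0086,0,0,0,0],
    [0.094,0.035,0.0086,0,0,0,0],
    [0.094,0.035,0.0086,0,0,0,0],
    [0.094,0.035,0.0086,0,0,0,0],
    [0.094,0.035,0.0086,0,0,0,0],
    [0.094,0.035,0.0086,0,0,0,0]
  ]
}}

```text
time: 3.4
tcp_pos: [528.0, 84.4, 489.9]
orientation: [-0.0, 0.735, 0.679, 0.0]
wrist_force: [0.7, -0.3, -0.1]
opening: 0.998
finger_force: 0.0
```

{"method": "send_rows", "body": {
  "plan": [
    [0.094,0,0,0.028,0,0,0],
    [0.094,0,0,0.028,0,0,0],
    [0.094,0,0,0.028,0,0,0.004],
    [0.094,0,0,0,0,0,0],
    [0.094,0.008,0,0,0,0,0],
    [0.094,0.008,0,0,0,0,0],
    [0.094,0.008,0,0,0,0,0],
    [0.094,0.008,0,0,0,0,0],
    [0.094,0.008,0,0,0,0,0],
    [0.094,0.008,0,0,0,0,0],
    [0.094,0.008,0,0,0,0,0],
    [0.094,0.008,0,0,0,0,0],
    [0.094,0.008,0,0,0,0,0],
    [0.094,0.008,0,0,0,0,0],
    [0.094,0.008,0,0,0,0,0],
    [0.094,0.008,0,0,0,0,0],
    [0.094,0.008,0,0,0,0,0]
  ]
}}

```text
time: 4.82
tcp_pos: [536.0, 187.4, 406.1]
orientation: [-0.0, 0.734, 0.679, 0.0]
wrist_force: [-0.3, -1.6, 1.3]
opening: 0.999
finger_force: 1.0
```

{"method": "send_rows", "body": {
  "plan": [
    [0.094,0.004,0,0,0,0,0],
    [0.094,0.004,0,0,0,0,0],
    [0.094,0.004,0,0,0,0,0],
    [0.094,0.004,0,0,0,0,0],
    [0.094,0.002,0,0,0,0,0],
    [0.094,0,0,0,0,0,0]
  ]
}}

```text
time: 5.32
tcp_pos: [537.4, 204.9, 406.2]
orientation: [-0.0, 0.734, 0.679, 0.0]
wrist_force: [0.5, -1.1, 0.0]
opening: 0.999
finger_force: 0.0
```

{"method": "send_rows", "body": {
  "plan": [
    [0.094,0.002,0,0,0,0,0],
    [0.094,0.002,0,0,0,0,0]
  ]
}}

```text
time: 5.48
tcp_pos: [537.8, 208.3, 406.2]
orientation: [0.0, 0.734, 0.679, -0.0]
wrist_force: [-0.2, -1.3, 1.0]
opening: 1.0
finger_force: 0.7
```

{"method": "send_rows", "body": {
  "plan": [
    [0.094,0.002,0,0,0,0,0],
    [0.094,0.001,0,0,0,0,0]
  ]
}}

```text
time: 5.65
tcp_pos: [538.0, 210.3, 406.2]
orientation: [0.001, 0.734, 0.679, -0.001]
wrist_force: [-3.5, -15.1, 10.3]
opening: 1.0
finger_force: 8.4
```

{"method": "send_rows", "body": {
  "plan": [
    [0.094,0.001,0,0,0,0,0],
    [0.094,0.001,0,0,0,0,0]
  ]
}}

```text
time: 5.82
tcp_pos: [538.2, 210.9, 406.1]
orientation: [0.002, 0.735, 0.678, -0.003]
wrist_force: [-7.8, -26.0, 18.0]
opening: 1.003
finger_force: 13.7
```

{"method": "send_rows", "body": {
  "plan": [
    [0.094,0.001,0,0,0,0,0],
    [0.094,0.0,0,0,0,0,0]
  ]
}}

```text
time: 5.98
tcp_pos: [538.3, 211.2, 406.1]
orientation: [0.002, 0.735, 0.678, -0.003]
wrist_force: [-8.2, -26.9, 19.2]
opening: 1.001
finger_force: 14.3
```

{"method": "send_rows", "body": {
  "plan": [
    [0.094,-0.005,0,0,0,0,0],
    [0.094,-0.01,0,0,0,0,0],
    [0.094,-0.02,0,-0.02,0,0,0],
    [0.094,-0.035,0,-0.02,0,0,0],
    [0.094,-0.035,0,-0.02,0,0,0],
    [0.094,-0.035,0,-0.02,0,0,0],
    [0.094,-0.01,0,-0.005,0,0,0],
    [0.094,0,0,0,0,0,0]
  ]
}}

```text
time: 6.65
tcp_pos: [526.6, 61.7, 492.8]
orientation: [0.001, 0.736, 0.677, 0.001]
wrist_force: [0.3, 0.7, 0.7]
opening: 1.002
finger_force: 0.0
```

```bash
python3 - <<'E'
from h import *
np.set_printoptions(suppress=True,precision=3)
T=tool(); imw,dw=arm.capture("wrist"); K=cam("wrist",T)
print(T, arm.camera_info("wrist"))
o=np.array([546.1,321.,0]); ex=np.array([.0742,.9972,0]); ey=np.array([-.9972,.0742,0])
tip=o-156*ex+[0,0,251.5]; root=o-102*ex+[0,0,240]
ims=[]
for n in ("wrist","scene","top"):
    if n=="wrist": im,d,k=imw,dw,K
    else: im,d=arm.capture(n); k=cam(n)
    A=pts(n,d,np.ones(d.shape,bool),k); r=A-o; B=np.c_[r@ex,r@ey,A[:,2]]
    g=B[(B[:,0]>-170)&(B[:,0]<-106)&(abs(B[:,1])<15)&(B[:,2]>225)&(B[:,2]<262)]
    print(n,"peg",len(g))
    for a in range(-165,-105,10):
        q=g[(g[:,0]>=a)&(g[:,0]<a+10)]
        if len(q): print(a,len(q),q.mean(0).round(1),q.min(0).round(1),q.max(0).round(1))
    f=B[(abs(B[:,1])<90)&(B[:,2]>180)&(B[:,2]<235)&(B[:,0]<-80)&(B[:,0]>-125)]
    print("face",len(f),np.percentile(f[:,0],[5,50,95]) if len(f) else '')
    im=im.copy()
    for p,c in ((tip,(255,0,0)),(root,(255,255,0))):
        u=proj(p,k)[0]; print(n,u)
        if abs(u).max()<600: cv2.circle(im,tuple(int(x) for x in u.round()),2,c,-1)
    ims.append(im)
save("pics/w2.png",np.hstack([ims[0],ims[1]]),0.78)
E
```

```text
[[  0.083   0.997   0.003 526.629]
 [  0.997  -0.083  -0.001  61.735]
 [ -0.      0.003  -1.    492.807]
 [  0.      0.      0.      1.   ]] {'vfov': 63.37587622957685, 'cx': 251.8299943139826, 'cy': 188.8641428627973, 'T_tool_cam': array([[ 0.   , -0.961, -0.278, 81.113],
       [ 1.   ,  0.   , -0.   ,  0.11 ],
       [ 0.   , -0.278,  0.961, 20.556],
       [ 0.   ,  0.   ,  0.   ,  1.   ]])}
wrist peg 858
-165 126 [-157.6    2.9  254.1] [-160.6   -1.7  250.7] [-155.     7.6  257.1]
-155 194 [-150.1    3.1  253.2] [-155.    -1.7  249.9] [-145.1    7.5  257.4]
-145 192 [-140.     3.   250.9] [-144.9   -0.6  247.2] [-135.     6.8  253.5]
-135 199 [-130.     3.   248.7] [-135.    -0.7  245.6] [-125.     6.6  251.5]
-125 147 [-121.2    2.8  246.8] [-124.9   -0.7  243.2] [-117.2    6.5  249.6]
face 554 [-101.947 -101.625 -101.283]
wrist [249.486  62.701]
wrist [248.639 -24.722]
scene peg 82
-165 7 [-157.2   -1.5  253.9] [-161.3   -2.8  251.3] [-155.     0.4  257.6]
-155 14 [-150.2   -1.1  253.1] [-154.5   -3.8  249.4] [-146.4    4.9  258.3]
-145 16 [-140.3   -0.8  250.3] [-144.8   -3.7  245.1] [-136.3    5.6  254. ]
-135 17 [-129.7   -0.9  248.5] [-134.9   -5.2  244.6] [-125.1    5.3  251.5]
-125 16 [-119.6   -0.3  245.9] [-123.8   -3.3  242.3] [-115.     3.2  249.8]
-115 12 [-109.9   -1.4  244.4] [-113.1   -4.5  240.8] [-106.3    1.6  247.3]
face 0 
scene [336.946 161.747]
scene [357.429 173.837]
top peg 1
-115 1 [-107.2    3.1  242.9] [-107.2    3.1  242.9] [-107.2    3.1  242.9]
face 148 [-101.88  -101.136 -100.289]
top [184.806 196.721]
top [166.574 195.992]
```

View pics/w2.png

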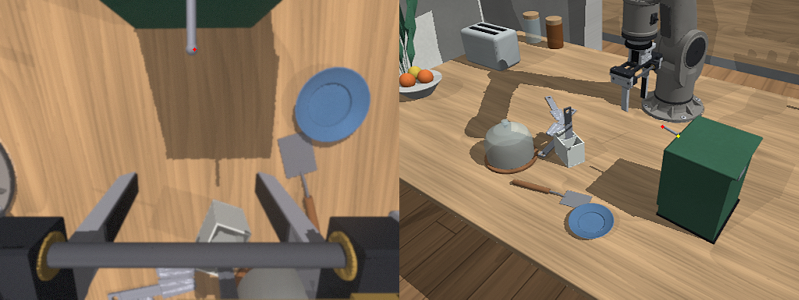

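The drawer is shut: its face lies at -101.6 mm along the bin's x, and the peg tip overlay fits at (193,49) in the wrist half. The stand-alone tools near (560,110) look different from before, so I'll crop that area.

```bash
python3 - <<'E'
from h import *
im,d=arm.capture("scene"); np.savez("s2.npz",im=im,d=d)
save("pics/crop2.png",im[85:245,130:340],3.6)
for m in arm.masks_of("scene","server"):
    P=pts("scene",d,m["pixels"]); print(round(m["score"],2),np.round(m["centre"]),m["pixels"].sum(),np.round(np.percentile(P,[3,50,97],axis=0)).tolist())
E
```

```text
0.84 [197. 141.] 351 [[252.0, -530.0, 1.0], [321.0, -433.0, 6.0], [378.0, -372.0, 11.0]]
0.77 [191. 189.] 150 [[527.0, -289.0, 2.0], [570.0, -274.0, 7.0], [610.0, -260.0, 10.0]]
0.51 [205. 163.] 300 [[284.0, -362.0, 3.0], [428.0, -342.0, 7.0], [488.0, -318.0, 12.0]]
0.27 [336. 216.] 374 [[526.0, 166.0, 0.0], [634.0, 216.0, 182.0], [641.0, 224.0, 255.0]]
```

View pics/crop2.png

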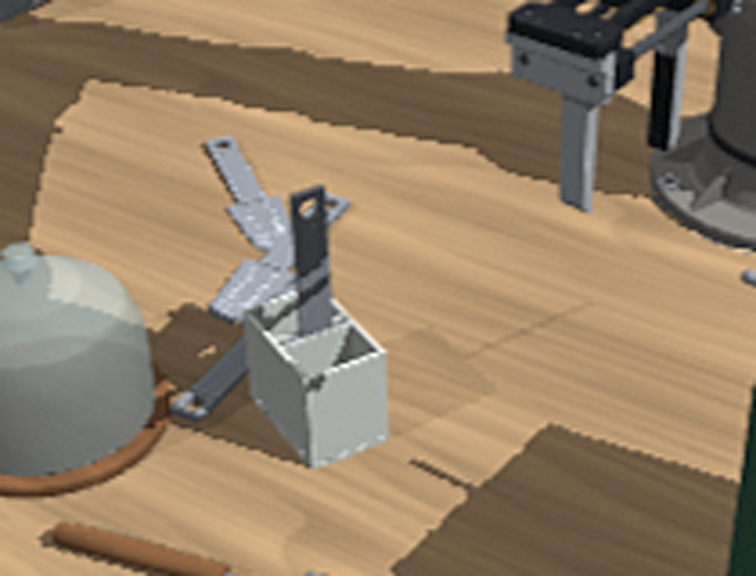

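The three loose look-alikes have toppled by themselves and now lie flat; the gripper passed well above them. The right one still stands in the caddy slot, at crop (312,250) with its eye at (310,205). Next is a wrist view above it.

{"method": "send_rows", "body": {
  "plan": [
    [0.094,-0.0333,0.0073,-0.006,0,0,0],
    [0.094,-0.0333,0.0073,-0.006,0,0,0],
    [0.094,-0.0333,0.0073,-0.006,0,0,0],
    [0.094,-0.0333,0.0073,-0.006,0,0,0],
    [0.094,-0.0333,0.0073,-0.006,0,0,0],
    [0.094,-0.0333,0.0073,-0.006,0,0,0],
    [0.094,-0.0333,0.0073,-0.006,0,0,0],
    [0.094,0,0,0,0,0,0.088],
    [0.094,0,0,0,0,0,0.088],
    [0.094,0,0,0,0,0,0.088],
    [0.094,0,0,0,0,0,0.088],
    [0.094,0,0,0,0,0,0],
    [0.094,0,0,0,0,0,0]
  ]
}}

```text
time: 7.98
tcp_pos: [559.6, -170.5, 532.5]
orientation: [-0.0, 0.841, 0.542, -0.0]
wrist_force: [-0.3, 1.1, 0.7]
opening: 0.999
finger_force: 0.0
```

```bash
cat > look.py <<'E'
from h import *
import sys
np.set_printoptions(suppress=True,precision=3)
T=tool(); im,d=arm.capture("wrist"); K=cam("wrist",T)
print(T[:3])
for cn in ("wrist","scene","top"):
    if cn=="wrist": A=pts("wrist",d,np.ones(d.shape,bool),K)
    else: i2,d2=arm.capture(cn); A=pts(cn,d2,np.ones(d2.shape,bool))
    h=A[(A[:,2]>100)&(A[:,2]<226)&(A[:,0]>500)&(A[:,0]<620)&(A[:,1]>-235)&(A[:,1]<-120)]
    if len(h)<5: print(cn,len(h)); continue
    c=h.mean(0); h=h[np.linalg.norm(h[:,:2]-np.median(h[:,:2],0),axis=1)<40]
    w,v=np.linalg.eigh(np.cov(h[:,:2].T)); a=v[:,1]*np.sign(v[0,1])
    print(cn,len(h),"ydir deg",np.degrees(np.arctan2(a[1],a[0])).round(1),"zmax",h[:,2].max().round(1))
    for lo in range(100,226,25):
        g=h[(h[:,2]>=lo)&(h[:,2]<lo+25)]
        if len(g)>5:
            t=g[:,:2]@a; n=g[:,:2]@np.array([-a[1],a[0]])
            mid=(np.percentile(t,2)+np.percentile(t,98))/2*a+np.median(n)*np.array([-a[1],a[0]])
            print(lo,len(g),"mid",mid.round(1),"width",np.ptp(np.percentile(t,[2,98])).round(1),"n",np.percentile(n,[5,50,95]).round(1))
if len(sys.argv)>1: save(sys.argv[1],im,1.2)
E
python3 look.py pics/w3.png
```

```text
[[   0.413    0.911   -0.001  559.621]
 [   0.911   -0.413    0.001 -170.488]
 [   0.      -0.001   -1.     532.542]]
wrist 729 ydir deg -25.3 zmax 219.9
100 81 mid [ 557.9 -170.6] width 26.2 n [84.2 84.5 84.8]
125 94 mid [ 557.6 -170.4] width 26.2 n [84.2 84.6 84.8]
150 118 mid [ 557.8 -170.4] width 26.3 n [84.3 84.6 84.9]
175 183 mid [ 557.9 -170.5] width 26.1 n [81.5 84.6 84.9]
200 253 mid [ 557.4 -171.6] width 26.6 n [79.3 83.4 84.9]
scene 360 ydir deg -25.3 zmax 221.9
100 75 mid [ 559.5 -172.8] width 27.6 n [79.1 83.  85.9]
125 68 mid [ 559.8 -172.9] width 26.7 n [80.3 83.  87. ]
150 77 mid [ 559.8 -172.7] width 27.5 n [80.4 83.1 85.9]
175 79 mid [ 559.2 -172.5] width 27.7 n [78.5 83.  85.9]
200 61 mid [ 559.7 -172.7] width 27.7 n [79.6 83.1 86. ]
top 3
```

View pics/w3.png

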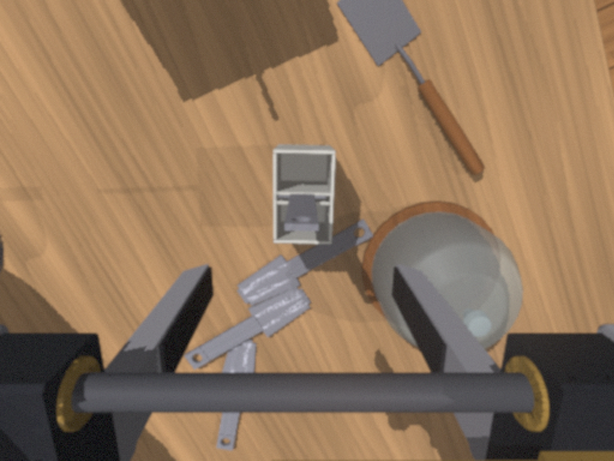

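The picture shows the server upright in the slot at (302,210), between the fingers' directions. Both views put it at (557.5,-174.3), with its top at z 220. Descending to grip.

{"method": "send_rows", "body": {
  "plan": [
    [0.094,-0.0043,-0.0003,0.01,0,0,0.016],
    [0.094,0,0,0.034,0,0,0],
    [0.094,0,0,0.034,0,0,0],
    [0.094,0,0,0.034,0,0,0],
    [0.094,0,0,0.034,0,0,0],
    [0.094,0,0,0.034,0,0,0],
    [0.094,0,0,0,0,0,0]
  ]
}}

```text
time: 8.72
tcp_pos: [554.9, -175.4, 346.8]
orientation: [-0.003, 0.846, 0.533, -0.003]
wrist_force: [-0.4, 0.2, -0.5]
opening: 1.002
finger_force: 0.0
```

{"method": "send_rows", "body": {
  "plan": [
    [0.05,0,0,0,0,0,0],
    [0.04,0,0,0,0,0,0],
    [0.036,0,0,0,0,0,0],
    [0.02,0,0,0,0,0,0],
    [0.02,0,0,0,0,0,0],
    [0.02,0,0,0,0,0,0],
    [0.02,0,0,0,0,0,0],
    [0.02,0,0,0,0,0,0],
    [0.02,0,0,0,0,0,0]
  ],
  "newtons": 30
}}

```text
time: 9.47
tcp_pos: [557.1, -175.3, 353.3]
orientation: [0.0, 0.846, 0.533, 0.0]
wrist_force: [-0.3, -0.9, 0.3]
opening: 0.397
finger_force: 0.0
```

{"method": "send_rows", "body": {
  "plan": [
    [0.02,0,0,0,0,0,0],
    [0.02,0,0,0,0,0,0],
    [0.02,0,0,0,0,0,0],
    [0.02,0,0,0,0,0,0],
    [0.02,0,0,0,0,0,0],
    [0.02,0,0,0,0,0,0]
  ]
}}

```text
time: 9.97
tcp_pos: [557.1, -175.3, 353.2]
orientation: [-0.0, 0.846, 0.533, 0.0]
wrist_force: [0.0, -0.1, -0.0]
opening: 0.294
finger_force: 30.0
```

{"method": "send_rows", "body": {
  "plan": [
    [0.02,0,0,-0.008,0,0,0],
    [0.02,0,0,-0.012,0,0,0],
    [0.02,0,0,-0.016,0,0,0],
    [0.02,0,0,-0.02,0,0,0],
    [0.02,0,0,-0.02,0,0,0],
    [0.02,0,0,-0.02,0,0,0],
    [0.02,0,0,-0.02,0,0,0],
    [0.02,0,0,-0.014,0,0,0],
    [0.02,0,0,0,0,0,0]
  ]
}}

```text
time: 10.72
tcp_pos: [557.4, -175.1, 487.4]
orientation: [0.002, 0.846, 0.533, 0.002]
wrist_force: [1.0, 0.1, -1.5]
opening: 0.3
finger_force: 30.0
```

{"method": "send_rows", "body": {
  "plan": [
    [0.02,0,0,0,0,0,-0.093],
    [0.02,0,0,0,0,0,-0.093],
    [0.02,0,0,0,0,0,-0.093],
    [0.02,0,0,0,0,0,-0.093],
    [0.02,0.015,-0.0026,0,0,0,0],
    [0.02,0.028,-0.0048,-0.0,0,0,0],
    [0.02,0.028,-0.0048,0,0,0,0],
    [0.02,0.028,-0.0048,0,0,0,0],
    [0.02,0.028,-0.0048,0,0,0,0],
    [0.02,0.028,-0.0048,0,0,0,0],
    [0.02,0.028,-0.0048,0,0,0,0],
    [0.02,0.028,-0.0048,0,0,0,0],
    [0.02,0.028,-0.0048,0,0,0,0],
    [0.02,0.028,-0.0048,0.02,0,0,0],
    [0.02,0.012,-0.002,0.02,0,0,0],
    [0.02,0,0,0.02,0,0,0],
    [0.02,0,0,0.015,0,0,0],
    [0.02,0,0,0,0,0,0],
    [0.02,0,0,0,0,0,0],
    [0.02,0,0,0,0,0,0]
  ]
}}

```text
time: 12.38
tcp_pos: [530.2, 106.7, 409.2]
orientation: [0.0, 0.733, 0.68, 0.0]
wrist_force: [0.7, -0.4, -1.6]
opening: 0.296
finger_force: 30.0
```

```bash
cat > fit.py <<'E'
from h import *
import sys
np.set_printoptions(suppress=True,precision=2)
T=tool(); im,d=arm.capture("wrist"); K=cam("wrist",T); im2,d2=arm.capture("scene")
o=np.array([546.1,321.,0]); ex=np.array([.0742,.9972,0]); ey=np.array([-.9972,.0742,0])
s=T[:3,3]-o; print("tcp bin", s@ex, s@ey, T[2,3], "x angle",np.degrees(np.arctan2(T[1,0],T[0,0])),"tilt",T[:2,2])
for n,dd,k in (("wrist",d,K),("scene",d2,cam("scene"))):
    A=pts(n,dd,np.ones(dd.shape,bool),k); r=A-o; B=np.c_[r@ex,r@ey,A[:,2]]
    g=B[(B[:,0]>-163)&(B[:,0]<-106)&(abs(B[:,1])<12)&(B[:,2]>225)&(B[:,2]<262)]
    for a in (-165,-150,-130):
        q=g[(g[:,0]>=a)&(g[:,0]<a+15)]
        if len(q): print(n,"peg",a,len(q),q.mean(0),"ymid",q[:,1].min()/2+q[:,1].max()/2,"top",np.percentile(q[:,2],97))
    t=s@ex; zc=T[2,3]-148.5
    h=B[(abs(B[:,0]-t)<25)&(abs(B[:,1]-s@ey)<32)&(B[:,2]>zc-180)&(B[:,2]<zc+22)]
    print(n,"server",len(h))
    for lo in range(-180,21,20):
        q=h[(h[:,2]>=zc+lo)&(h[:,2]<zc+lo+20)]
        if len(q)>5: print(lo,len(q),"s",np.percentile(q[:,0],[5,50,95]),"ymid",np.percentile(q[:,1],[1,99]).mean(),np.ptp(np.percentile(q[:,1],[1,99])),"zmax",q[:,2].max())
if len(sys.argv)>1: save(sys.argv[1],np.hstack([im,im2[90:282,230:486].repeat(2,0).repeat(2,1)]),0.78)
E
python3 fit.py pics/w4.png
```

```text
tcp bin -214.84510886994107 -0.06980085873360685 409.1886655606946 x angle 85.69863596742762 tilt [0. 0.]
wrist peg -165 439 [-154.8     2.8   254.11] ymid 2.8985637131307387 top 256.171380832674
wrist peg -150 643 [-142.59    2.84  251.33] ymid 2.897714553618567 top 253.81811131534795
wrist peg -130 662 [-122.48    2.77  247.03] ymid 2.8331955561562467 top 249.42275222952733
wrist server 10006
-180 233 s [-212.42 -212.14 -211.86] ymid 0.04915424274777003 43.39613446487877 zmax 100.6161931664306
-160 290 s [-212.41 -212.12 -211.8 ] ymid 0.17826779294467698 46.779973395337294 zmax 120.68282880353388
-140 395 s [-212.38 -212.06 -211.73] ymid 0.10068011228145934 50.8623344259706 zmax 140.47041083396405
-120 393 s [-214.62 -210.9  -210.27] ymid 0.19122626472570836 53.17538826443821 zmax 160.68185944207352
-100 333 s [-210.93 -210.54 -210.2 ] ymid 0.015126021731786565 27.15143060859298 zmax 180.6696707285592
-80 432 s [-210.89 -210.54 -210.17] ymid 0.03235862146306623 27.111387224354132 zmax 200.64558944814493
-60 814 s [-210.89 -210.34 -204.95] ymid -0.201333132895968 46.65415287657244 z
[... 1052 characters left out ...]
.7  -212.52 -210.94] ymid -3.4747115925430183 55.26461549975086 zmax 159.5222026273483
-100 49 s [-216.19 -211.77 -210.42] ymid -3.1730206627869775 31.036180632423047 zmax 180.56336665798176
-80 41 s [-215.55 -211.81 -210.6 ] ymid -4.2408312724810955 27.225981926835026 zmax 199.9630777886374
-60 61 s [-219.51 -211.15 -206.3 ] ymid -1.7940324495571698 50.80114624663781 zmax 220.66860775204134
-40 109 s [-222.72 -210.86 -205.77] ymid -3.5779497664894055 52.31882194270051 zmax 240.1334223679255
-20 125 s [-222.36 -210.62 -205.19] ymid -3.4492099028910435 54.654826050478604 zmax 260.3433436685284
0 100 s [-221.02 -209.55 -205.3 ] ymid -2.1484452214596192 55.975067940199295 zmax 280.4108787391492
```

View pics/w4.png

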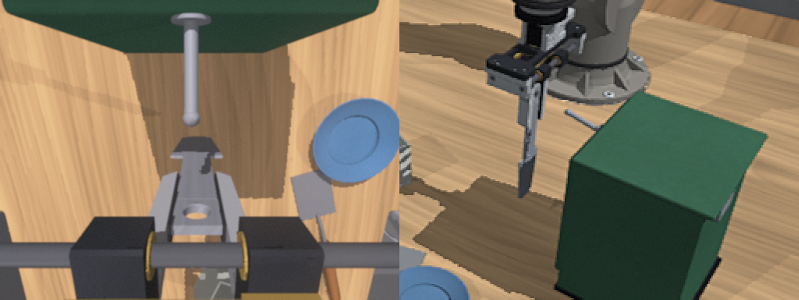

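Left half (wrist): the peg tip is at (191,118) and the held server's hole at (196,212). Both cameras put the peg 2.8 mm further along bin +y than the server. Next I'll get the hole's height from its outline.

```bash
cat > eye.py <<'E'
from h import *
np.set_printoptions(suppress=True,precision=2)
o=np.array([546.1,321.,0]); ex=np.array([.0742,.9972,0]); ey=np.array([-.9972,.0742,0])
T=tool(); im,d=arm.capture("wrist"); f,cx,cy,W=cam("wrist",T)
s0=(T[:3,3]-o)@ex+4.3
v,u=np.mgrid[0:384,0:512]; D=np.stack([(u-cx)/f,(v-cy)/f,np.ones(u.shape)],-1)@W[:3,:3].T
C=W[:3,3]; t=(s0-(C-o)@ex)/(D@ex); P=C+D*t[...,None]
y=(P-o)@ey; z=P[...,2]; yc=(T[:3,3]-o)@ey; zc=T[2,3]-148.5
box=(abs(y-yc)<13)&(abs(z-zc)<13.5)
m=(box&((d>t+12)|(d==0))).astype(np.uint8)
n,L,st,ce=cv2.connectedComponentsWithStats(m)
k=1+np.argmax(st[1:,4]); h=L==k; el=(C[2]-zc)/((C-o)@ex-s0)
print("tcp",T[:3,3],"n",st[k],"hole z top/bot on front plane",z[h].max(),z[h].min(),"slope*6",6*el,"y mid",y[h].min()/2+y[h].max()/2,np.ptp(y[h]),"eye est",(z[h].max()-8),(z[h].min()+8-6*el),"zc",zc)
col=abs(y-yc)<9; q=col&(abs(d-t)<6)&(z>zc+5)&(z<zc+25); print("handle end z on front", z[q].max())
E
python3 eye.py
```

```text
tcp [530.34 106.57 409.37] n [238 272  28   9 167] hole z top/bot on front plane 267.9844692062454 261.363083926937 slope*6 9.995842007765507 y mid -0.36093338795862406 12.19975385393517 eye est 259.9844692062454 259.3672419191715 zc 260.8723706319478
handle end z on front 280.9086100458467
```

{"method": "send_rows", "body": {
  "plan": [
    [0.02,0,-0.0028,0.0085,0,0,0],
    [0.02,0.01,0,0,0,0,0],
    [0.02,0.01,0,0,0,0,0],
    [0.02,0.01,0,0,0,0,0],
    [0.02,0.008,0,0,0,0,0],
    [0.02,0,0,0,0,0,0],
    [0.02,0,0,0,0,0,0]
  ]
}}

```text
time: 13.12
tcp_pos: [530.1, 145.4, 399.7]
orientation: [-0.0, 0.732, 0.681, 0.0]
wrist_force: [-0.6, -0.5, -2.6]
opening: 0.293
finger_force: 30.0
```

```bash
python3 eye.py; python3 fit.py pics/w5.png | grep -E "tcp|peg|^-100"
```

```text
tcp [530.15 145.43 399.7 ] n [238 271  28  10 164] hole z top/bot on front plane 258.3294257784397 250.84564232728843 slope*6 9.995545500081368 y mid 2.9574050062891155 12.198127971330555 eye est 250.3294257784397 248.85009682720707 zc 251.2031680639982
handle end z on front 271.24820781487705
tcp bin -176.89147430127773 2.807893462164987 399.6506428861678 x angle 85.77415817267406 tilt [-0. -0.]
wrist peg -165 397 [-154.31    2.93  254.04] ymid 2.887921205216894 top 255.99693880674536
wrist peg -150 629 [-142.51    2.89  251.22] ymid 2.917042117077755 top 253.72301791778523
wrist peg -130 639 [-122.48    2.92  246.97] ymid 2.9107094482941607 top 249.45909607938495
-100 172 s [-173.12 -172.72 -172.36] ymid 3.238441762735107 27.396972165448062 zmax 170.98332618472494
scene peg -165 15 [-154.67   -0.7   253.58] ymid -0.0731479392579728 top 257.3224982746758
scene peg -150 23 [-141.74   -1.6   251.26] ymid -0.6147701216464001 top 254.75517074680675
scene peg -130 22 [-123.02   -1.19  247.29] ymid -0.15603928888091634 top 250.68456501653202
-100 45 s [-178.72 -174.41 -173.31] ymid 0.25684798299149936 28.64988869930641 zmax 171.09592150916524
```

View pics/w5.png

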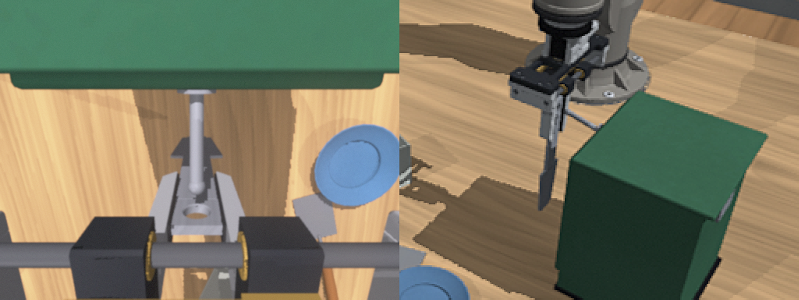

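Laterally the hole and peg now agree (both near y 2.9). The peg tip shows at (196,190) and the hole at (196,212). Threading on.

{"method": "send_rows", "body": {
  "plan": [
    [0.02,0.004,0,-0.001,0,0,0],
    [0.02,0.004,0,0,0,0,0],
    [0.02,0.004,0,0,0,0,0],
    [0.02,0.004,0,0,0,0,0],
    [0.02,0.003,0,0,0,0,0],
    [0.02,0.003,0,0.0002,0,0,0],
    [0.02,0,0,0,0,0,0]
  ]
}}

```text
time: 13.85
tcp_pos: [531.7, 167.3, 400.5]
orientation: [-0.0, 0.733, 0.681, 0.0]
wrist_force: [-0.6, 0.5, -1.8]
opening: 0.299
finger_force: 30.0
```

```bash
python3 fit.py pics/w6.png | grep -E "tcp|peg|^-100|^0"
```

```text
tcp bin -154.35539169584285 2.9039686320191485 400.48026982044706 x angle 85.78536880004756 tilt [-0.  0.]
wrist peg -165 772 [-151.15    0.85  247.24] ymid 0.4236307834127979 top 261.13648236433943
wrist peg -150 1233 [-146.24   -0.9   248.04] ymid 0.023865280222302943 top 261.09334844837997
wrist peg -130 566 [-122.46    2.78  246.95] ymid 2.7530985272868658 top 249.42208384532137
-100 183 s [-150.52 -150.09 -149.77] ymid 3.2332314708511687 27.18776702061978 zmax 171.71399620094263
0 3509 s [-155.1  -149.68 -144.41] ymid 2.959066574326684 50.190070848458724 zmax 271.9770062236458
scene peg -165 26 [-151.28    4.58  243.24] ymid 4.15023232322814 top 260.43038335600056
scene peg -150 26 [-142.88   -0.48  249.8 ] ymid 0.24021185732179884 top 256.7046291210622
scene peg -130 24 [-122.57   -0.62  246.88] ymid -0.04647519746759876 top 250.64089189898493
-100 41 s [-155.6  -151.85 -150.42] ymid 0.09440378493270529 28.99099145871579 zmax 171.3670018841217
0 83 s [-160.1  -149.99 -143.52] ymid -1.5415602161037754 49.55164962666316 zmax 267.6010084610508
```

View pics/w6.png

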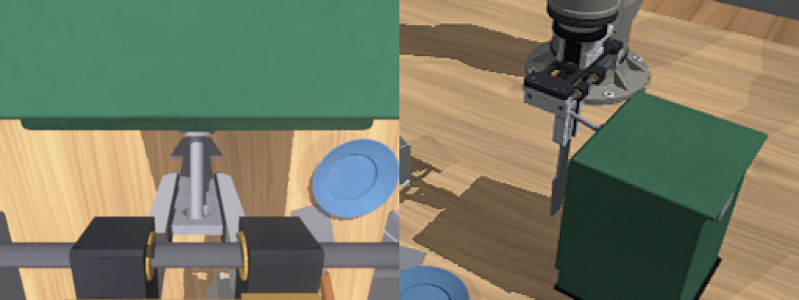

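The peg enters the hole at (197,213) and no contact force shows. I'll continue along the peg's slope.

{"method": "send_rows", "body": {
  "plan": [
    [0.02,0.004,0,0.0008,0,0,0],
    [0.02,0.004,0,0.0009,0,0,0],
    [0.02,0.004,0,0.0008,0,0,0],
    [0.02,0.004,0,0.0009,0,0,0],
    [0.02,0.004,0,0.0008,0,0,0],
    [0.02,0.004,0,0.0009,0,0,0],
    [0.02,0,0,0,0,0,0]
  ]
}}

```text
time: 14.53
tcp_pos: [533.5, 191.4, 395.2]
orientation: [-0.0, 0.733, 0.681, 0.0]
wrist_force: [0.1, 0.1, -1.6]
opening: 0.293
finger_force: 30.0
```

{"method": "send_rows", "body": {
  "plan": [
    [0.02,0,0,0.0015,0,0,0],
    [0.02,0,0,0.001,0,0,0],
    [0.02,0,0,0,0,0,0]
  ]
}}

```text
time: 14.78
tcp_pos: [533.6, 190.2, 392.6]
orientation: [-0.0, 0.733, 0.68, -0.0]
wrist_force: [0.3, -0.2, -2.1]
opening: 0.295
finger_force: 30.0
```

{"method": "send_rows", "body": {
  "plan": [
    [0.02,0,0,0.0005,0,0,0],
    [0.02,0,0,0.0005,0,0,0],
    [0.02,0,0,0,0,0,0]
  ]
}}

```text
time: 15.03
tcp_pos: [533.6, 190.3, 391.8]
orientation: [-0.0, 0.733, 0.68, -0.0]
wrist_force: [0.2, 0.4, -1.6]
opening: 0.295
finger_force: 30.0
```

{"method": "send_rows", "body": {
  "plan": [
    [0.02,0,0,0.0005,0,0,0],
    [0.02,0,0,0,0,0,0],
    [0.029,0,0,0,0,0,0],
    [0.03,0,0,0,0,0,0],
    [0.032,0,0,0,0,0,0],
    [0.034,0,0,0,0,0,0],
    [0.038,0,0,0,0,0,0],
    [0.044,0,0,0,0,0,0],
    [0.05,0,0,0,0,0,0],
    [0.056,0,0,0,0,0,0],
    [0.062,0,0,0,0,0,0],
    [0.07,0,0,0,0,0,0],
    [0.07,0,0,0,0,0,0],
    [0.07,0,0,0,0,0,0]
  ],
  "newtons": 5
}}

```text
time: 16.2
tcp_pos: [533.6, 190.5, 391.4]
orientation: [-0.0, 0.733, 0.68, 0.0]
wrist_force: [0.6, -0.0, 0.6]
opening: 0.744
finger_force: 0.0
```

```bash
python3 fit.py pics/w7.png | grep -E "tcp|peg|^-|^0"
```

```text
tcp bin -131.11083056335738 2.771137773484168 391.4024366708148 x angle 85.73800208757268 tilt [-0.  0.]
wrist peg -165 48 [-157.16    2.82  255.2 ] ymid 2.836041445440237 top 256.66342806982044
wrist peg -150 162 [-139.48    2.83  250.36] ymid 2.8208666861297855 top 251.94206409215366
wrist peg -130 2042 [-125.87    0.37  246.68] ymid 0.3780539183928955 top 257.02810226439584
-60 177 s [-128.17 -127.73 -127.32] ymid 2.957832725928463 27.535638973637028 zmax 202.89976180787784
-40 496 s [-127.98 -127.45 -126.95] ymid 2.9479370960942886 27.275410881977088 zmax 222.8736866632914
-20 860 s [-131.07 -127.19 -126.24] ymid 2.867255593465666 27.508968582797404 zmax 242.896116551894
0 2600 s [-138.19 -126.9  -110.72] ymid 2.830165275784183 27.250556765709874 zmax 258.312800936553
scene peg -130 40 [-124.21   -1.06  240.46] ymid -0.9872491654624627 top 250.00582699190673
-60 13 s [-132.22 -129.05 -127.65] ymid 9.360071097845292 44.96838874667068 zmax 202.27203946749114
-40 45 s [-131.74 -128.4  -127.23] ymid 9.671190171501184 49.9474495096731 zmax 222.6762937558865
-20 43 s [-130.86 -127.76 -110.43] ymid 9.3623146333981 50.22778676092969 zmax 242.5061436528166
0 31 s [-127.48 -120.59 -109.22] ymid 14.310030964771308 40.184869754430494 zmax 261.3516118733787
```

View pics/w7.png

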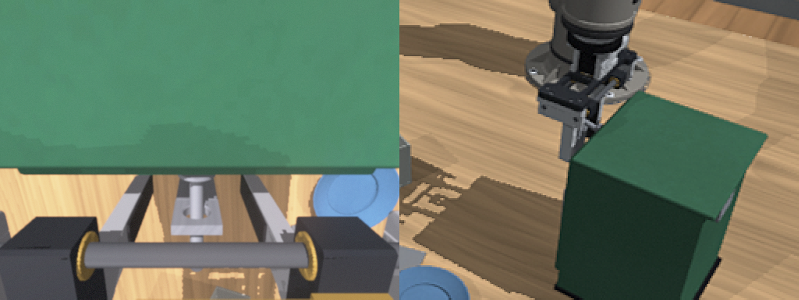

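The server hangs free on the peg (hole at (196,215)), with the fingers clear on both sides. I'll withdraw straight up.

{"method": "send_rows", "body": {
  "plan": [
    [0.07,0,0,-0.006,0,0,0],
    [0.07,0,0,-0.012,0,0,0],
    [0.07,0,0,-0.02,0,0,0],
    [0.07,0,0,-0.025,0,0,0],
    [0.07,0,0,-0.025,0,0,0],
    [0.07,0,0,-0.025,0,0,0],
    [0.07,0,0,-0.025,0,0,0],
    [0.07,-0.02,0,0,0,0,0],
    [0.07,-0.03,0,0,0,0,0],
    [0.07,-0.03,0,0,0,0,0],
    [0.07,-0.03,0,0,0,0,0],
    [0.07,0,0,0,0,0,0],
    [0.07,0,0,0,0,0,0],
    [0.07,0,0,0,0,0,0],
    [0.07,0,0,0,0,0,0],
    [0.07,0,0,0,0,0,0],
    [0.07,0,0,0,0,0,0],
    [0.07,0,0,0,0,0,0],
    [0.07,0,0,0,0,0,0],
    [0.07,0,0,0,0,0,0]
  ]
}}

```text
time: 17.97
tcp_pos: [525.4, 81.0, 529.3]
orientation: [-0.0, 0.733, 0.68, -0.0]
wrist_force: [0.4, 1.2, -0.5]
opening: 0.746
finger_force: 0.0
```

```bash
python3 - <<'E'
from h import *
np.set_printoptions(suppress=True,precision=1)
o=np.array([546.1,321.,0]); ex=np.array([.0742,.9972,0]); ey=np.array([-.9972,.0742,0])
for i in range(2):
    T=tool(); im,d=arm.capture("wrist"); A=pts("wrist",d,np.ones(d.shape,bool),cam("wrist",T)); r=A-o; B=np.c_[r@ex,r@ey,A[:,2]]
    f=B[(abs(B[:,1])<90)&(abs(B[:,1])>35)&(B[:,2]>120)&(B[:,2]<240)&(B[:,0]<-80)&(B[:,0]>-125)]
    print("face",len(f),np.percentile(f[:,0],[5,50,95]) if len(f) else '')
    for lo in range(40,262,30):
        q=B[(B[:,2]>=lo)&(B[:,2]<lo+30)&(abs(B[:,1])<32)&(B[:,0]>-160)&(B[:,0]<-104.5)]
        if len(q): print(lo,len(q),np.percentile(q[:,0],[5,50,95]),np.percentile(q[:,1],[2,98]))
save("pics/w8.png",im,1)
for q in ("caddy","dome","saucer","spatula"):
    i2,d2=arm.capture("scene")
    for m in arm.masks_of("scene",q)[:1]: print(q,np.round(m["centre"]),np.round(np.median(pts("scene",d2,m["pixels"]),axis=0)))
E
```

```text
face 2929 [-101.8 -101.5 -101.3]
40 37 [-134.5 -134.2 -134.1] [-16.5  23.1]
70 43 [-134.2 -133.8 -133.6] [-19.9  25.2]
100 102 [-133.7 -133.2 -131.1] [-23.8  30.2]
130 45 [-134.6 -134.4 -134.1] [-9.9 17.3]
160 51 [-134.  -133.8 -133.6] [-10.   16.1]
190 71 [-133.6 -133.3 -133. ] [-10.1  16.4]
220 448 [-136.6 -121.1 -106.2] [-9.2 15.1]
250 687 [-157.6 -132.5 -126.8] [-10.1  15.9]
face 2927 [-101.8 -101.5 -101.3]
40 40 [-134.5 -134.2 -134.1] [-16.4  23. ]
70 52 [-134.  -133.7 -133.6] [-19.7  25.9]
100 107 [-133.8 -132.4 -130.2] [-23.7  30.2]
130 40 [-134.6 -134.3 -134.1] [-9.7 16.1]
160 51 [-134.1 -133.8 -133.6] [-10.   16.2]
190 77 [-133.5 -133.3 -133. ] [-10.1  16.3]
220 443 [-137.4 -120.6 -105.9] [-8.9 15.3]
250 685 [-157.6 -132.5 -126.9] [-10.1  16.1]
caddy [214. 186.] [ 575. -163.   65.]
dome [139. 190.] [ 716. -320.   89.]
saucer [246. 279.] [780.  66.  11.]
spatula [215. 250.] [746. -59.   5.]
```

View pics/w8.png

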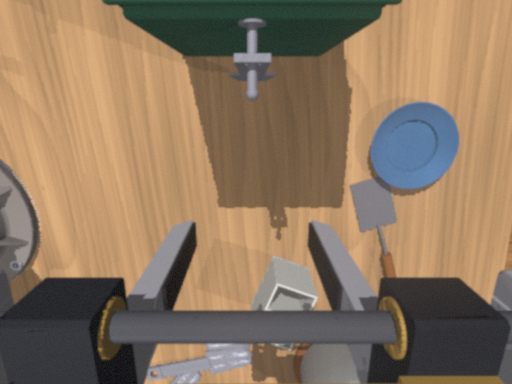

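The server hangs at rest on the peg, with its handle end at (252,60) and the peg tip at (252,95). The drawer is shut, nothing touches the server, and the other things are in place.

```bash
python3 -c "
from bench import arm
print(arm.finish_job())"
```

```text
the job is handed in; nothing more can be done
None
```

The drawer is pushed shut and the cake server from the caddy hangs at rest on its peg; I handed the job in at about 18 s, but the hand-in gave no verdict. The caddy, dome, saucer and spatula are where they were, and the three look-alikes, which stood unsupported, fell over early on without the arm reaching them.

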